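Unlatch and open the jar crate

ROBOT

A 7-joint arm with a two-finger parallel gripper is mounted at the origin on the work surface. World frame = base frame: x ahead of the robot, y to its left, z up, the work surface at z = 0. Lengths are in m, angles in rad, forces in N, time in s.
With the tool pointing down it reaches from about 0.35 to 0.9 m from the base axis. Payload 7.2 kg.
Tool frame: the origin (TCP) lies between the finger pads; the fingertips stand 8 mm ahead of it and the grasp point (between the pads) lies 11 mm behind it (r.tip_reach is the z of the fingertips in the tool frame, in m); z points along the fingers, y is the line along which they close (so a half turn about z gives the same grasp; the last joint's range is limited). The gripper opens to 85 mm and grips with 20 to 120 N. Pads are 22 mm wide; open, the fingers measure 114 mm over their backs; the gripper's body (76 mm by 85 mm) begins 54 mm behind the grasp point. The pads swing forward as they close: fully open they stand 13 mm farther back than shut.
Start: joints at [1.236, 0.411, -0.013, 1.596, 0.006, 1.134, -0.082], TCP at [0.165, -0.603, 0.239] pointing down, gripper open.
Joint ranges: [-2.95, 2.95], [-0.29, 1.99], [-1.47, 1.44], [0.14, 2.54], [-1.03, 4.17], [0.13, 1.85], [-2.86, 2.86]. Speed limits (rad/s): [2.39, 2.39, 3.01, 3.01, 3.14, 3.14, 3.14].

INTERFACE

Orientations are given as a rotation vector (axis times angle).
In Python, from plant import r gives the robot as it stands.
- The arm moves only by the shell command python3 -m jog 'ROWS' [FORCE]. ROWS is JSON, a list of rows, each a list of 3 entries, a list of its own where there are three numbers: the turn, a rotation vector about the tool's x, y, z in units of 6 degrees (1.0 is 6 degrees), then the shift along the tool's x, y, z in units of 40 mm (1.0 is 40 mm), then the opening, from -1 (shut) to 1 (fully open). A call has 1 to 8 rows; each row is the pose to reach, as a shift and turn from the pose commanded when the call began, along the tool's axes at that moment; what a row does not reach only later rows make up. A row lasts 1/10 s, in which the tool goes at most 50 mm and 8.59 degrees, less where a joint would pass 70% of its speed; a pose out of reach is approached as far as the arm can. A call with a gripper value outside its range is refused whole. The fingers move at their own pace and stop on an object; FORCE is the grip in N (left out, the last holds). Time passes only in rows, so rows that repeat a pose let the fingers close. It gives the time, the measured TCP pose, the force, the opening and the grip force at its end, in the units of the state.
- r.observe(): the state, without advancing time (a new reading comes with each control period).
- r.capture(name): name is "scene" or "top" or "wrist"; returns a dict with "frame" (420x560x3 uint8, red, green, blue), "fovy" (degrees; the focal length in pixels is half the picture's height over the tangent of half this angle, whatever the lens; pixels are square), "cx", "cy" (the principal point, pixels), "R" (3x3) and "t" (3): a world point X has camera coordinates R X + t. Camera axes: x right, y down, z forward; pixel columns grow to the right and rows downward; lengths in m; the calibration is good to about 2 mm. A picture is of the moment at which its call begins. There is no depth.
- r.finish_job(): hands the job in; it is judged then, once.
The state is a dict: "t": time; "joint_positions": joint angles; "joint_velocities": joint speeds; "joint_efforts": joint torques, N m; "eef_pos": TCP position; "eef_rot": TCP orientation; "force": force on the tool from outside, world axes, zero at the start; "moment": the same for the moment, N m; "grip_width": finger opening in m; "finger_force": force on a finger pad.
Only numpy, scipy, OpenCV 4.12 (cv2) and the standard library are available. Lean on these libraries where they do the work, as an engineer would, in place of code of your own. Each camera call takes 0.05 s, during which the arm holds its last target. There are 200 camera calls.

TASK

Open the slatted jar crate: press the yellow thumb cup of its gravity latch down until the red bar has risen out of its keeper and you feel it meet the padded hood, keep it there without forcing it, and swing the gate towards you until it stands about square to the crate's front or wider. Then ease the bar down without letting it drop, and leave the gate standing open; be gentle with the latch (never over 20 N) and do not disturb the jars or the things on the table.

Things in the scene. Friction and masses are not known exactly. Their poses are not given: they have to be found in the camera images.
- crate: slatted light-wood crate fixed to the table, 226 mm deep (x) x 320 wide (y) x 186 high; origin at the centre of its underside, x points from the gate into the crate, z up; its gate is at x = -100 mm in this frame and faces the robot at yaw 0. Position and yaw differ from start to start
- gate_hinge (a point): point on the gate's vertical hinge axis, at (-100, 130, 155) mm in the crate's frame. Its axes turn with the gate: y along the gate from free edge to hinge, x normal to it (into the crate when shut). The gate is a brown slatted panel, 16 mm thick, 260 wide (along -y), 16 to 176 mm above the crate's underside
- gate (a joint): opening angle of the gate in rad: 0 shut, grows as it swings outwards (towards the robot; clockwise from above), stop at 1.75; stays where it is left (hinge friction about 0.15 N m, and damped). Past about 0.12 rad the latch tongue is out of the keeper
- latch_pivot (a point): pivot of the latch bar on the gate's front, at (-22, -200, 0) mm in the gate_hinge frame. Towards the free edge runs a red tongue, 12 x 14 mm in section, 98 long, with a dark weight; towards the hinge an arm with the yellow thumb cup, 80 mm from the pivot
- latch (a joint): tilt of the latch bar in rad: 0 at rest (level, on its rest pin); grows as the thumb cup goes down and the tongue up; end stop 0.5. It falls back by its own weight, about 1 to 2.5 N felt at the cup
- keeper_post (a point): where the steel keeper sits on the post, 77 mm from the pivot (its height is not measured). The tongue lies behind the keeper's 6 mm lip and must rise 5 to 24 mm to clear it, different each start. A rubber-lined hood, 18.5 mm above the lip, stops it 2 to 4 mm later; it is fixed and stiff, so pressing on only builds up force
- thumb_cup (a point): centre of the cup's floor; yellow soft-plastic open-topped box, inside 44 mm (normal to the gate, point x) x 50 mm (along the gate, point y), walls 12 mm high, 4 thick. At rest at (-38, -120, 4) mm in the gate_hinge frame, 159 mm above the table. Tilts with the latch. Closed fingertips fit in; pulling on its front wall swings the gate
- jar0: amber preserve jar with white cap, 68 mm across, 120 high, standing in the crate; origin at the centre of its underside; leave alone
- jar1: as jar0
- jar2: as jar0, red-brown
- loose_jar: amber jar, brass cap, 72 mm across, 130 high, on the table; origin under its centre; leave alone
- driver: screwdriver lying on the table; leave alone
- tape: cardboard-brown tape roll, 100 mm across, 45 high; origin under its centre; leave alone
- brush: hand brush lying on the table; leave alone

How it is judged:
By the outcome, as a careful person would: the job done as asked, in the order asked, and still so for the second after the job is handed in, with the robot touching nothing.
It also fails if it takes over 61 s, if anything falls off the work surface, if the arm or the gripper's body presses on something with over 40 N, if the wrist force passes 120 N, or if a joint passes its speed limit or range.

## Working session

There is one attempt and no reset: what is moved stays moved. The work goes in short steps, Python scripts to look and compute and a shell command to move; the robot and the scene stay as the last step left them, time stands still between calls to the robot, and variables do not carry over. Pictures are saved under pics/ and viewed, at most 10 in all, crops included, and the job is handed in when it is done.

```bash
ls; mkdir -p pics; python3 - <<'E'
from plant import r
import cv2,numpy as np
s=r.observe();print({k:np.round(v,3) for k,v in s.items()},r.tip_reach)
a=[r.capture(n) for n in("scene","top")]
for n,c in zip(("scene","top"),a):
    print(n,c["fovy"],c["cx"],c["cy"],np.round(c["R"],3).tolist(),np.round(c["t"],3))
    cv2.imwrite(f"pics/{n}0.png",c["frame"][:,:,::-1])
    np.savez(f"{n}0.npz",**c)
E
```

```text
pics
{'t': np.float64(0.0), 'joint_positions': array([ 1.236,  0.412, -0.013,  1.597,  0.006,  1.134, -0.082]), 'joint_velocities': array([ 0.001, -0.002, -0.001,  0.   , -0.001, -0.001,  0.   ]), 'joint_efforts': array([-2.0000e-03, -6.0062e+01,  6.8100e-01, -2.9940e+01,  1.4000e-02,
        1.1000e-02, -0.0000e+00]), 'eef_pos': array([ 0.165, -0.602,  0.238]), 'eef_rot': array([-3.112, -0.418,  0.   ]), 'force': array([0.208, 0.228, 0.137]), 'moment': array([ 0.035, -0.091,  0.008]), 'finger_force': np.float64(0.0), 'grip_width': np.float64(0.086)} 0.008
scene 57.04694197926725 283.1787428233276 213.07727937487144 [[-0.713, 0.701, -0.006], [0.597, 0.603, -0.529], [-0.367, -0.381, -0.848]] [ 0.406 -0.298  1.391]
top 44.39078599244171 278.52148044024227 210.95857310433618 [[-0.013, -1.0, -0.011], [-0.997, 0.014, -0.071], [0.071, 0.01, -0.997]] [0.03  0.599 1.539]
```

View pics/scene0.png

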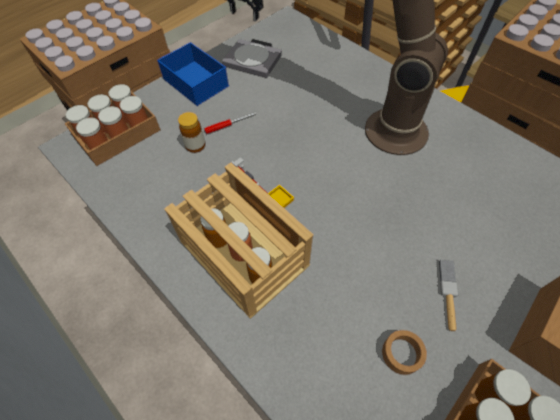

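View pics/top0.png

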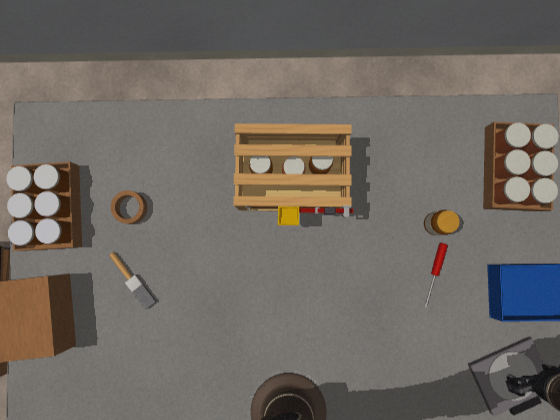

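The pictures show the crate nearly square to the robot. In the top view the yellow cup is at about (289,215), the red tongue runs right to about (345,211), and the crate beams span x 235–352. In the scene view the cup is at about (281,197).

```bash
cat > h.py <<'E'
import cv2,numpy as np
def f(c): return 210/np.tan(np.radians(float(c["fovy"]))/2)
def ray(c,p):
    d=np.array([(p[0]-c["cx"])/f(c),(p[1]-c["cy"])/f(c),1.]);R=c["R"]
    return -R.T@c["t"],R.T@d
def onz(c,p,z):
    o,d=ray(c,p);return o+d*(z-o[2])/d[2]
def tri(cs,ps):
    A=np.zeros((3,3));b=np.zeros(3);L=[]
    for c,p in zip(cs,ps):
        o,d=ray(c,p);d/=np.linalg.norm(d);P=np.eye(3)-np.outer(d,d);A+=P;b+=P@o;L.append((o,P))
    X=np.linalg.solve(A,b);return X,[np.linalg.norm(P@(X-o)) for o,P in L]
def yellow(c):
    h=cv2.cvtColor(c["frame"],cv2.COLOR_RGB2HSV);m=cv2.inRange(h,(22,200,90),(32,255,255))
    n,l,s,ce=cv2.connectedComponentsWithStats(m);return m,[(s[i].tolist(),ce[i].round(1).tolist()) for i in range(1,n) if s[i][4]>40]
E
python3 - <<'E'
from h import *
for n in("scene","top"):
    c=dict(np.load(n+"0.npz"));m,s=yellow(c);print(n,s)
    x,y=(282,198) if n=="scene" else (300,212)
    h=28 if n=="scene" else 30
    k=c["frame"][y-h:y+h,x-int(h*1.33)-(20 if n=="top" else 0):x+int(h*1.33)+20]
    k=cv2.resize(k,None,fx=6,fy=6,interpolation=cv2.INTER_NEAREST)
    cv2.imwrite(f"c{n}.png",k[:,:,::-1])
a,b=cv2.imread("cscene.png"),cv2.imread("ctop.png")
w=max(a.shape[1],b.shape[1]);
o=np.zeros((a.shape[0]+b.shape[0],w,3),np.uint8);o[:a.shape[0],:a.shape[1]]=a;o[a.shape[0]:,:b.shape[1]]=b
o=cv2.resize(o,None,fx=.85,fy=.85);print(o.shape);cv2.imwrite("pics/crop1.png",o)
E
```

```text
scene [([442, 86, 27, 16, 231], [456.9, 92.2]), ([269, 185, 25, 22, 291], [281.0, 195.8])]
top [([278, 207, 21, 18, 355], [288.5, 215.6])]
(592, 602, 3)
```

View pics/crop1.png

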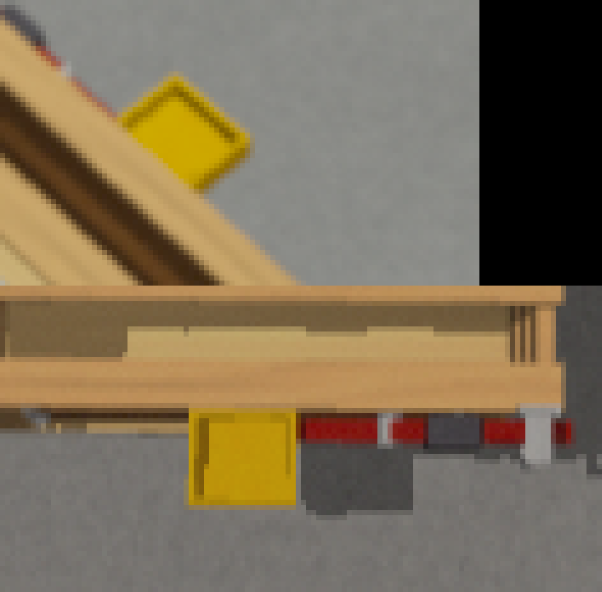

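The crop shows the cup's front rim corners clearly in both views. I can triangulate those, and take the crate yaw from the beam's edge.

```bash
python3 - <<'E'
from h import *
S,T=[dict(np.load(n+"0.npz")) for n in("scene","top")]
L=tri([S,T],[(293.8,198),(278.1,225.3)]);R=tri([S,T],[(279.3,184.9),(299.0,225.3)])
print(L,R,"sep",np.linalg.norm(L[0]-R[0]))
zr=.171
for p in((278.1,225.3),(299,225.3)): print(onz(T,p,zr))
for p in((293.8,198),(279.3,184.9)): print("S",onz(S,p,zr))
# front beam: mask wood in top, front edge line fit
h=cv2.cvtColor(T["frame"],cv2.COLOR_RGB2HSV)
pts=[]
for x in range(238,350):
    col=h[190:212,x];w=np.where((col[:,1]>90)&(col[:,2]>150)&(col[:,0]<22))[0]
    if len(w): pts.append((x,190+w.max()+.5))
pts=np.array(pts);v=cv2.fitLine(pts[(pts[:,0]>300)|(pts[:,0]<275)].astype(np.float32),cv2.DIST_HUBER,0,.01,.01).ravel()
a=[onz(T,(x,v[3]+(x-v[2])*v[1]/v[0]),.186) for x in (235,352)]
print(v,a,"yaw deg",np.degrees(np.arctan2((a[0]-a[1])[1],(a[0]-a[1])[0]))-90)
o=-T["R"].T@T["t"];print("topcam",o, "scenecam",-S["R"].T@S["t"])
E
```

```text
(array([0.54990941, 0.02264643, 0.15925156]), [np.float64(2.8289315413588907e-05), np.float64(2.8289315413570035e-05)]) (array([ 0.54890421, -0.03476126,  0.1623685 ]), [np.float64(0.00014868557169612085), np.float64(0.00014868557169614023)]) sep 0.0575010278351193
[0.54942383 0.02249767 0.171     ]
[ 0.54864005 -0.0346133   0.171     ]
S [0.55570755 0.02813745 0.171     ]
S [ 0.55310642 -0.03004182  0.171     ]
[ 9.9999452e-01 -3.3098843e-03  3.0078845e+02  2.0552197e+02] [array([0.60350256, 0.13861908, 0.186     ]), array([ 0.60007444, -0.17849168,  0.186     ])] yaw deg -0.6193711264381676
topcam [0.48905153 0.00722474 1.57729639] scenecam [0.97828234 0.4255008  1.02452063]
```

```bash
python3 -m jog '[[[0,0,-1],[0.9,-0.7,-0.6],-1],[[0,0,-2],[1.8,-1.5,-0.8],-1],[[0,0,-3],[2.7,-2.2,-1],-1],[[0,0,-4],[3.5,-2.9,-1],-1],[[0,0,-5],[4.4,-3.7,-1],-1],[[0,0,-5.6],[5.2,-4.4,-1],-1],[[0,0,-6.2],[6.1,-5.1,-1],-1],[[0,0,-6.8],[6.9,-5.8,-1],-1]]' 20
cat >> h.py <<'E'
def delta(r,tgt,yaw=None):
    from scipy.spatial.transform import Rotation as Ro
    s=r.observe();R=Ro.from_rotvec(s["eef_rot"]);y=R.as_matrix()[:,1]
    a=np.degrees(np.arctan2(y[1],y[0]))
    print("t",round(float(s["t"]),2),"pos",np.round(s["eef_pos"],4),"tooly deg",round(a,2),"tilt",np.round(R.as_matrix()[:,2],3),"shift units",np.round(R.inv().apply(np.array(tgt)-s["eef_pos"])/.04,2),"turn z units",None if yaw is None else round((a-yaw)/6,2),"F",np.round(s["force"],2),"q",np.round(s["joint_positions"],2))
E
python3 -c "
from h import *;from plant import r
delta(r,(.575,-.007,.25),-.6)"
```

```text
t: 0.9
eef_pos: [0.3707, -0.3045, 0.2792]
eef_rot: [2.771, 1.481, 0.0]
force: [1.1, -0.9, 0.3]
grip_width: 0.0
finger_force: 0.0
t 0.9 pos [ 0.3707 -0.3045  0.2792] tooly deg -33.75 tilt [ 0. -0. -1.] shift units [9.02 0.12 0.73] turn z units -5.52 F [ 1.07 -0.88  0.28] q [ 0.89  0.15 -0.33  1.86  0.05  1.14 -0.06]
```

```bash
python3 -m jog '[[[0,0,-0.8],[1.1,0,0.1],-1],[[0,0,-1.6],[2.2,0,0.2],-1],[[0,0,-2.3],[3.3,0,0.3],-1],[[0,0,-3],[4.5,0.1,0.4],-1],[[0,0,-3.7],[5.6,0.1,0.5],-1],[[0,0,-4.4],[6.8,0.1,0.6],-1],[[0,0,-5],[8,0.1,0.7],-1],[[0,0,-5.5],[9,0.1,0.7],-1]]'
python3 - <<'E'
from h import *;from plant import r
c=r.capture("wrist");np.savez("wrist1.npz",**c);cv2.imwrite("pics/wrist1.png",c["frame"][:,:,::-1])
print(-c["R"].T@c["t"],c["R"].round(2).tolist(),c["fovy"]);print(yellow(c)[1])
delta(r,(.575,-.007,.25),-.6)
E
```

```text
t: 1.7
eef_pos: [0.5746, -0.0073, 0.2505]
eef_rot: [-2.234, -2.207, 0.0]
force: [1.0, -0.7, 0.2]
grip_width: -0.0003
finger_force: 0.0
[0.57589806 0.06126931 0.38506917] [[1.0, -0.01, -0.0], [-0.01, -0.96, 0.27], [-0.0, -0.27, -0.96]] 63.431717471880724
[([244, 181, 80, 84, 1457], [280.6, 213.9]), ([252, 190, 64, 63, 3829], [282.8, 221.7])]
t 1.75 pos [ 0.577  -0.0006  0.2508] tooly deg -0.2 tilt [ 0.001  0.005 -1.   ] shift units [-0.16 -0.05  0.02] turn z units 0.07 F [2.9  5.2  1.67] q [ 0.38  0.38 -0.6   1.67  0.23  1.16 -0.29]
```

View pics/wrist1.png

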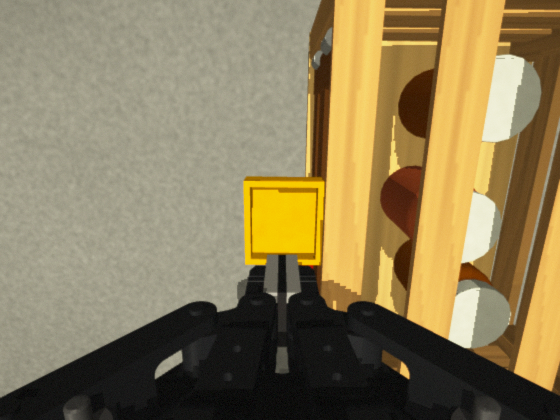

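The wrist view shows the cup rim spanning columns 244–324 and rows 177–265, with the fingertips at about (282,258). I'll let the arm settle, then measure with wrist and top together.

```bash
python3 -m jog '[[[0,0,0],[0,0,0],-1],[[0,0,0],[0,0,0],-1],[[0,0,0],[0,0,0],-1]]'
python3 - <<'E'
from h import *;from plant import r
c=r.capture("wrist");np.savez("wrist2.npz",**c)
T=dict(np.load("top0.npz"))
m,s=yellow(c);m[:, :200]=0
ys,xs=np.where(m>0);x0,x1,y0,y1=xs.min(),xs.max()+1,ys.min(),ys.max()+1;print(x0,x1,y0,y1)
for z in(.16,.171):
    a=onz(c,(x0-.5,y0-.5),z);b=onz(c,(x1-.5,y1-.5),z);print(z,a,b,b-a,(a+b)/2)
# back-left(-x,+y?) row up= +y?
print("right-front",tri([c,T],[(x0-.5,y0-.5),(299,225.3)]),tri([c,T],[(x0-.5,y0-.5),(278.1,225.3)]))
print("front y- ",tri([c,T],[(x0-.5,y1-.5),(299,225.3)]))
delta(r,(.575,-.007,.25),-.6)
E
```

```text
t: 2.05
eef_pos: [0.5735, -0.0115, 0.2511]
eef_rot: [2.242, 2.201, -0.002]
force: [-0.0, -0.4, -0.9]
grip_width: -0.0002
finger_force: 0.0
245 325 174 259
0.16 [0.54945814 0.0199861  0.16      ] [ 0.60411299 -0.04242599  0.16      ] [ 0.05465485 -0.0624121   0.        ] [ 0.57678556 -0.01121994  0.16      ]
0.171 [0.55071085 0.02180708 0.171     ] [ 0.60270102 -0.03756213  0.171     ] [ 0.05199016 -0.0593692   0.        ] [ 0.57670593 -0.00787752  0.171     ]
right-front (array([ 0.54296512, -0.02457852, -0.01441572]), [np.float64(0.02058795865063105), np.float64(0.02058795865063107)]) (array([0.55001735, 0.02204192, 0.16955177]), [np.float64(0.000710141984821482), np.float64(0.0007101419848215777)])
front y-  (array([ 0.54853136, -0.03450811,  0.17593073]), [np.float64(0.00010834977083285298), np.float64(0.00010834977083263869)])
t 2.1 pos [ 0.5735 -0.0115  0.2513] tooly deg -1.06 tilt [-0.    -0.001 -1.   ] shift units [0.11 0.03 0.03] turn z units -0.08 F [-0.11  0.14 -0.22] q [ 0.39  0.38 -0.59  1.68  0.23  1.16 -0.28]
```

```bash
python3 -m jog '[[[0,0,0],[0.1,0.05,0.3],-1],[[0,0,0],[0.1,0.05,0.7],-1],[[0,0,0],[0.1,0.05,1.1],-1],[[0,0,0],[0.1,0.05,1.4],-1],[[0,0,0],[0.1,0.05,1.6],-1],[[0,0,0],[0.1,0.05,1.75],-1],[[0,0,0],[0.1,0.05,1.75],-1],[[0,0,0],[0.1,0.05,1.75],-1]]'
python3 - <<'E'
from h import *;from plant import r
c=r.capture("wrist");cv2.imwrite("pics/wrist3.png",c["frame"][:,:,::-1])
delta(r,(.576,-.007,.167),-.6)
E
```

```text
t: 2.9
eef_pos: [0.5763, -0.0058, 0.1816]
eef_rot: [2.239, 2.203, 0.001]
force: [-0.0, -0.2, 1.2]
grip_width: 0.0002
finger_force: 0.0
t 2.95 pos [ 0.5764 -0.0057  0.1818] tooly deg -0.91 tilt [ 0.001  0.    -1.   ] shift units [-0.03 -0.01  0.37] turn z units -0.05 F [ 0.46 -0.34 -0.1 ] q [ 0.36  0.45 -0.57  1.75  0.28  1.02 -0.33]
```

View pics/wrist3.png

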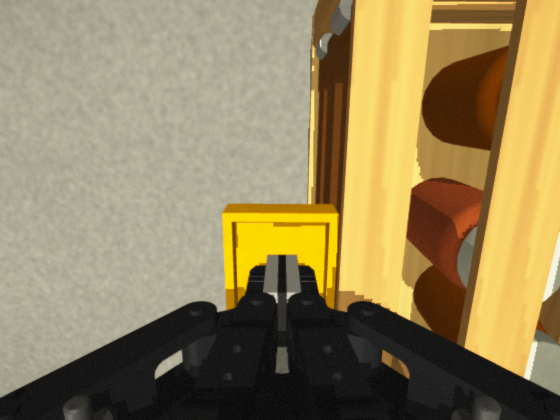

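The fingertips are centred over the cup (tip at 282, cup spanning 227–338). Next I'll lower slowly and watch the force.

```bash
python3 -m jog '[[[0,0,0],[0,0,0.08],-1],[[0,0,0],[0,0,0.16],-1],[[0,0,0],[0,0,0.24],-1],[[0,0,0],[0,0,0.28],-1],[[0,0,0],[0,0,0.32],-1],[[0,0,0],[0,0,0.36],-1],[[0,0,0],[0,0,0.4],-1],[[0,0,0],[0,0,0.4],-1]]'
for i in 1; do python3 -m jog '[[[0,0,0],[0,0,0.04],-1],[[0,0,0],[0,0,0.08],-1],[[0,0,0],[0,0,0.08],-1]]'; done
python3 -m jog '[[[0,0,0],[0,0,0.04],-1],[[0,0,0],[0,0,0.08],-1],[[0,0,0],[0,0,0.08],-1]]'
```

```text
t: 3.75
eef_pos: [0.5761, -0.0058, 0.1652]
eef_rot: [-2.239, -2.204, -0.0]
force: [-1.0, 0.1, 2.1]
grip_width: -0.0002
finger_force: 0.8
t: 4.05
eef_pos: [0.5761, -0.0057, 0.1619]
eef_rot: [-2.239, -2.204, -0.0]
force: [0.6, 0.6, 1.3]
grip_width: 0.0003
finger_force: 0.8
t: 4.35
eef_pos: [0.5761, -0.0059, 0.1587]
eef_rot: [-2.239, -2.204, -0.0]
force: [-0.6, 0.6, 0.5]
grip_width: 0.0003
finger_force: 0.8
```

```bash

ck(){ grep -E "force: \[|eef_pos"; }
python3 -m jog '[[[0,0,0],[0,0,0.03],-1],[[0,0,0],[0,0,0.05],-1],[[0,0,0],[0,0,0.05],-1]]'|ck
python3 -m jog '[[[0,0,0],[0,0,0.03],-1],[[0,0,0],[0,0,0.05],-1],[[0,0,0],[0,0,0.05],-1]]'|ck
python3 -m jog '[[[0,0,0],[0,0,0.03],-1],[[0,0,0],[0,0,0.05],-1],[[0,0,0],[0,0,0.05],-1]]'|ck
```

```text
eef_pos: [0.5761, -0.006, 0.1568]
force: [-0.3, 0.3, 2.3]
eef_pos: [0.5761, -0.0061, 0.1548]
force: [0.5, -1.3, 1.7]
eef_pos: [0.5761, -0.0059, 0.1528]
force: [0.4, -0.8, 1.3]
```

```bash

ck(){ o=$(grep -E "force: \[|eef_pos"); echo $o; python3 -c "
import sys,re;sys.exit(float(re.findall(r'[-\d.]+',sys.argv[1])[5])>4)" "$o"; }
python3 -m jog '[[[0,0,0],[0,0,0.03],-1],[[0,0,0],[0,0,0.03],-1]]'|ck &&
python3 -m jog '[[[0,0,0],[0,0,0.03],-1],[[0,0,0],[0,0,0.03],-1]]'|ck &&
python3 -m jog '[[[0,0,0],[0,0,0.03],-1],[[0,0,0],[0,0,0.03],-1]]'|ck &&
python3 -m jog '[[[0,0,0],[0,0,0.03],-1],[[0,0,0],[0,0,0.03],-1]]'|ck &&
python3 -m jog '[[[0,0,0],[0,0,0.03],-1],[[0,0,0],[0,0,0.03],-1]]'|ck &&
python3 -m jog '[[[0,0,0],[0,0,0.03],-1],[[0,0,0],[0,0,0.03],-1]]'|ck
```

```text
eef_pos: [0.5761, -0.0059, 0.1517] force: [-0.2, -1.5, 1.7]
eef_pos: [0.5762, -0.0059, 0.1512] force: [-2.0, -1.5, 7.4]
```

```bash
python3 -m jog '[[[0,0,0],[0,0,-0.01],-1],[[0,0,0],[0,0,-0.01],-1]]'
python3 - <<'E'
from h import *;from plant import r
c=r.capture("wrist");cv2.imwrite("pics/wrist4.png",c["frame"][:,:,::-1])
delta(r,(.576,-.007,.1512),-.6)
# planned arc: hinge = cup rest + (38,120) rotated by yaw -0.8deg ; cw rotation by th
y=np.radians(-.8);Rz=lambda a:np.array([[np.cos(a),-np.sin(a)],[np.sin(a),np.cos(a)]])
p0=r.observe()["eef_pos"][:2];H=np.array([.576,-.007])+Rz(y)@np.array([.038,.120]);print("hinge",H)
for th in range(0,97,6): 
    p=H+Rz(-np.radians(th))@(p0-H);print(th,p.round(4),"local d units (world)",((p-p0)/.04).round(2))
E
```

```text
t: 5.85
eef_pos: [0.5762, -0.0059, 0.1514]
eef_rot: [2.239, 2.203, 0.0]
force: [-1.1, -1.8, 6.2]
grip_width: 0.0003
finger_force: 2.8
t 5.9 pos [ 0.5762 -0.0059  0.1514] tooly deg -0.92 tilt [ 0. -0. -1.] shift units [-0.03 -0.    0.  ] turn z units -0.05 F [-1.26 -1.29  5.68] q [ 0.35  0.48 -0.56  1.78  0.31  0.96 -0.36]
hinge [0.61567176 0.11245774]
0 [ 0.5762 -0.0059] local d units (world) [0. 0.]
6 [ 0.5641 -0.0011] local d units (world) [-0.3   0.12]
12 [0.5525 0.0049] local d units (world) [-0.59  0.27]
18 [0.5416 0.0121] local d units (world) [-0.87  0.45]
24 [0.5315 0.0204] local d units (world) [-1.12  0.66]
30 [0.5223 0.0297] local d units (world) [-1.35  0.89]
36 [0.5142 0.0399] local d units (world) [-1.55  1.15]
42 [0.5071 0.0509] local d units (world) [-1.73  1.42]
48 [0.5013 0.0626] local d units (world) [-1.87  1.71]
54 [0.4967 0.0748] local d units (world) [-1.99  2.02]
60 [0.4934 0.0874] local d units (world) [-2.07  2.33]
66 [0.4915 0.1004] local d units (world) [-2.12  2.66]
72 [0.4909 0.1134] local d units (world) [-2.13  2.98]
78 [0.4917 0.1264] local d units (world) [-2.11  3.31]
84 [0.4938 0.1393] local d units (world) [-2.06  3.63]
90 [0.4973 0.1519] local d units (world) [-1.97  3.95]
96 [0.5021 0.1641] local d units (world) [-1.85  4.25]
```

```bash
python3 -m jog '[[[0,0,0],[0,-0.04,-0.015],-1],[[0,0,0],[0,-0.08,-0.015],-1],[[0,0,0],[0,-0.12,-0.015],-1],[[0,0,0],[0,-0.16,-0.015],-1],[[0,0,0],[0,-0.18,-0.015],-1]]'
python3 -m jog '[[[0,0,0.2],[0,-0.03,0],-1],[[0,0,0.4],[0.01,-0.06,0],-1],[[0,0,0.6],[0.02,-0.1,0],-1],[[0,0,0.6],[0.02,-0.1,0],-1]]'
```

```text
t: 6.4
eef_pos: [0.5689, -0.0055, 0.1516]
eef_rot: [2.239, 2.204, 0.001]
force: [1.6, 0.8, 2.6]
grip_width: 0.0001
finger_force: 1.4
t: 6.8
eef_pos: [0.5649, -0.0046, 0.1516]
eef_rot: [2.308, 2.131, 0.0]
force: [2.6, 0.9, 2.7]
grip_width: 0.0002
finger_force: 2.5
```

```bash
python3 -m jog '[[[0,0,0.25],[0.03,-0.07,0],-1],[[0,0,0.5],[0.07,-0.15,0],-1],[[0,0,0.75],[0.1,-0.22,0],-1],[[0,0,1],[0.14,-0.3,0],-1],[[0,0,1.25],[0.18,-0.37,0],-1],[[0,0,1.5],[0.22,-0.45,0],-1],[[0,0,1.75],[0.26,-0.52,0],-1],[[0,0,2],[0.31,-0.59,0],-1]]'
python3 - <<'E'
from h import *;from plant import r
delta(r,(.53,0,.1516),-12)
c=r.capture("top");cv2.imwrite("pics/top5.png",cv2.resize(c["frame"][160:280,200:380],None,fx=4,fy=4)[:,:,::-1])
print(yellow(c)[1])
E
```

```text
t: 7.6
eef_pos: [0.5417, 0.0091, 0.1512]
eef_rot: [-2.52, -1.876, 0.002]
force: [0.1, -2.2, 0.4]
grip_width: -0.0002
finger_force: 1.3
t 7.6 pos [0.5417 0.0091 0.1512] tooly deg -16.65 tilt [-0.001 -0.    -1.   ] shift units [-0.3  -0.21 -0.01] turn z units -0.78 F [ 0.11 -2.19  0.42] q [ 0.3   0.42 -0.52  1.87  0.25  0.92 -0.63]
[]
```

View pics/top5.png

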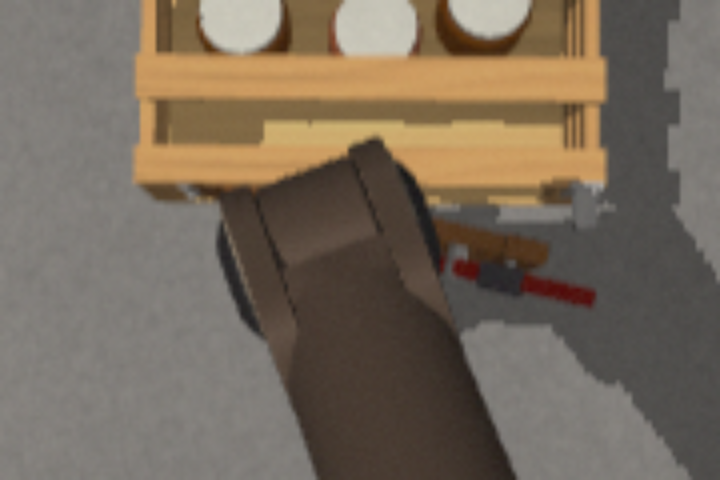

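The top view shows the gate about 13° open, with the tongue free of the keeper (end at 595,297; keeper at 585,205 in the crop). I'll continue the arc.

```bash
python3 -m jog '[[[0,0,0.5],[0.07,-0.15,0],-1],[[0,0,1],[0.14,-0.3,0],-1],[[0,0,1.5],[0.22,-0.45,0],-1],[[0,0,2],[0.31,-0.59,0],-1],[[0,0,2.5],[0.41,-0.72,0],-1],[[0,0,3],[0.51,-0.86,0],-1],[[0,0,3.5],[0.62,-0.98,0],-1],[[0,0,4],[0.73,-1.1,0],-1]]'
python3 -c "
from h import *;from plant import r
delta(r,(.5,0,.1516),-40)"
```

```text
t: 8.45
eef_pos: [0.5079, 0.0497, 0.1513]
eef_rot: [2.855, 1.311, -0.002]
force: [0.1, -2.2, 1.5]
grip_width: -0.0005
finger_force: 1.5
t 8.45 pos [0.5079 0.0497 0.1513] tooly deg -40.67 tilt [-0.001 -0.001 -1.   ] shift units [-1.07  0.66 -0.01] turn z units -0.11 F [ 0.07 -2.24  1.51] q [ 0.17  0.36 -0.45  1.94  0.2   0.88 -1.09]
```

```bash
python3 -m jog '[[[0,0,0.5],[0.07,-0.15,0],-1],[[0,0,1],[0.14,-0.3,0],-1],[[0,0,1.5],[0.22,-0.45,0],-1],[[0,0,2],[0.31,-0.59,0],-1],[[0,0,2.5],[0.41,-0.72,0],-1],[[0,0,3],[0.51,-0.86,0],-1],[[0,0,3.5],[0.62,-0.98,0],-1],[[0,0,4],[0.73,-1.1,0],-1]]'
python3 -m jog '[[[0,0,0.5],[0.07,-0.15,0],-1],[[0,0,1],[0.14,-0.3,0],-1],[[0,0,1.5],[0.22,-0.45,0],-1],[[0,0,2],[0.31,-0.59,0],-1],[[0,0,2],[0.31,-0.59,0],-1]]'
python3 - <<'E'
from h import *;from plant import r
delta(r,(.5,0,.1516),-90)
c=r.capture("top");cv2.imwrite("pics/top6.png",cv2.resize(c["frame"][160:300,180:380],None,fx=4,fy=4)[:,:,::-1])
c=r.capture("scene")
E
```

```text
t: 9.25
eef_pos: [0.493, 0.1005, 0.1511]
eef_rot: [3.065, 0.689, -0.003]
force: [-0.3, -2.8, 1.2]
grip_width: 0.0002
finger_force: 1.5
t: 9.75
eef_pos: [0.4945, 0.1287, 0.1513]
eef_rot: [-3.119, -0.37, 0.001]
force: [-0.4, 0.9, 1.8]
grip_width: -0.0002
finger_force: 0.7
t 9.75 pos [0.4945 0.1287 0.1513] tooly deg -76.48 tilt [-0.001  0.001 -1.   ] shift units [-0.62  3.16 -0.01] turn z units 2.25 F [-0.38  0.92  1.84] q [-0.06  0.34 -0.35  1.95  0.15  0.87 -1.83]
```

View pics/top6.png

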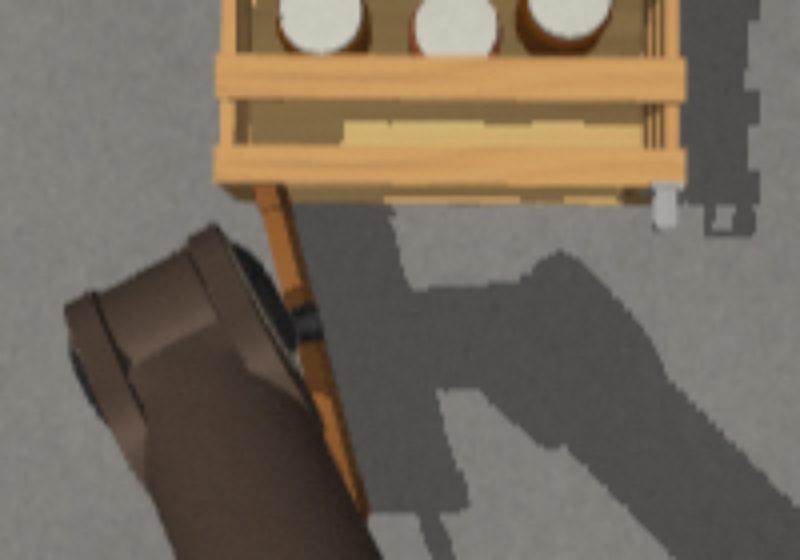

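The gate now stands at about 75° (edge from (270,190) to (360,510) in the crop). About 21° more takes it past square.

```bash
python3 -m jog '[[[0,0,0.5],[0.07,-0.15,0],-1],[[0,0,1],[0.14,-0.3,0],-1],[[0,0,1.5],[0.22,-0.45,0],-1],[[0,0,2],[0.31,-0.59,0],-1],[[0,0,2.5],[0.41,-0.72,0],-1],[[0,0,3],[0.51,-0.86,0],-1],[[0,0,3.5],[0.62,-0.98,0],-1],[[0,0,3.5],[0.62,-0.98,0],-1]]'
python3 - <<'E'
from h import *;from plant import r
delta(r,(.5,0,.1516),-96)
c=r.capture("wrist");cv2.imwrite("pics/wrist7.png",c["frame"][:,:,::-1])
E
```

```text
t: 10.65
eef_pos: [0.5101, 0.1717, 0.1515]
eef_rot: [-3.134, 0.205, -0.0]
force: [-0.5, 1.3, 1.3]
grip_width: 0.0001
finger_force: 0.7
t 10.65 pos [0.5101 0.1717 0.1515] tooly deg -97.47 tilt [ 0.     0.001 -1.   ] shift units [ 0.31  4.29 -0.01] turn z units -0.24 F [-0.48  1.25  1.27] q [-0.19  0.38 -0.28  1.89  0.13  0.89 -2.24]
```

View pics/wrist7.png

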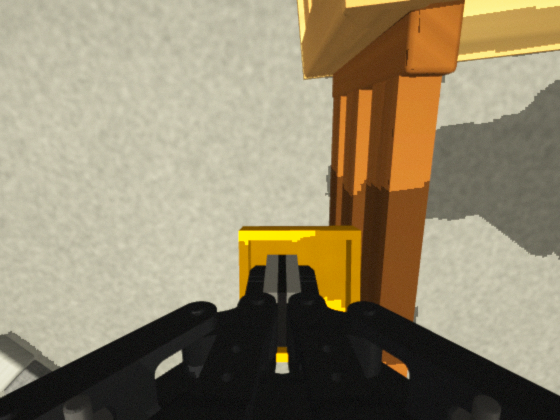

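The cup is held down and the gate is past square: tool yaw about −97°, with the gate parallel to the tool in the picture. Now I'll ease the bar down slowly.

```bash
python3 -m jog '[[[0,0,0],[0,0.06,0],-1],[[0,0,0],[0,0.12,0],-1],[[0,0,0],[0,0.12,-0.02],-1],[[0,0,0],[0,0.12,-0.04],-1],[[0,0,0],[0,0.12,-0.06],-1],[[0,0,0],[0,0.12,-0.08],-1],[[0,0,0],[0,0.12,-0.1],-1],[[0,0,0],[0,0.12,-0.12],-1]]'
python3 -m jog '[[[0,0,0],[0,0,-0.02],-1],[[0,0,0],[0,0,-0.04],-1],[[0,0,0],[0,0,-0.06],-1],[[0,0,0],[0,0,-0.08],-1],[[0,0,0],[0,0,-0.1],-1],[[0,0,0],[0,0,-0.12],-1],[[0,0,0],[0,0,-0.14],-1],[[0,0,0],[0,0,-0.16],-1]]'
python3 -m jog '[[[0,0,0],[0,0,-0.02],-1],[[0,0,0],[0,0,-0.04],-1],[[0,0,0],[0,0,-0.06],-1],[[0,0,0],[0,0,-0.08],-1],[[0,0,0],[0,0,-0.1],-1],[[0,0,0],[0,0,-0.12],-1],[[0,0,0],[0,0,-0.14],-1],[[0,0,0],[0,0,-0.16],-1]]'
```

```text
t: 11.5
eef_pos: [0.5094, 0.1664, 0.1564]
eef_rot: [3.135, -0.206, 0.0]
force: [0.7, -1.9, 1.9]
grip_width: 0.0003
finger_force: 0.7
t: 12.3
eef_pos: [0.5094, 0.1665, 0.1628]
eef_rot: [-3.135, 0.206, -0.0]
force: [1.0, -0.4, 1.6]
grip_width: -0.0004
finger_force: 0.7
t: 13.1
eef_pos: [0.5089, 0.1664, 0.1689]
eef_rot: [3.134, -0.206, -0.001]
force: [0.7, -0.3, 0.8]
grip_width: -0.0004
finger_force: 0.0
```

Pad force is zero at the rest height, so the bar is down. I'll lift straight out, move clear and check.

```bash
python3 -m jog '[[[0,0,0],[0,0,-0.1],-1],[[0,0,0],[0,0,-0.25],-1],[[0,0,0],[0,0,-0.5],-1],[[0,0,0],[0,0,-1],-1],[[0,0,0],[0,0,-1.7],-1],[[0,0,0],[0,0,-2.5],-1],[[0,0,0],[0,0,-3],-1],[[0,0,0],[0,0,-3],-1]]'
python3 -m jog '[[[0,0,0],[0,-1,0],-1],[[0,0,0],[0,-2,0],-1],[[0,0,0],[0,-3,0],-1],[[0,0,0],[0,-4,0],-1],[[0,0,0],[0,-5,0],-1],[[0,0,0],[0,-6,0],-1],[[0,0,0],[0,-6,0],-1],[[0,0,0],[0,-6,0],-1]]'
python3 - <<'E'
from h import *;from plant import r
c=r.capture("top");cv2.imwrite("pics/top8.png",c["frame"][:,:,::-1]);print(yellow(c)[1])
s=r.capture("scene");print(yellow(s)[1])
h=cv2.cvtColor(c["frame"],cv2.COLOR_RGB2HSV)
m=cv2.inRange(h,(0,180,80),(6,255,255));m[:, :200]=0;m[:,400:]=0;ys,xs=np.where(m[200:300]>0);print("tongue",xs.min() if len(xs) else 0,xs.max() if len(xs) else 0,ys.min()+200 if len(ys) else 0,ys.max()+200 if len(ys) else 0)
E
```

```text
t: 13.9
eef_pos: [0.5107, 0.1671, 0.2931]
eef_rot: [-3.132, 0.206, -0.009]
force: [1.0, -0.2, -0.6]
grip_width: -0.0001
finger_force: 0.0
t: 14.7
eef_pos: [0.5399, 0.4052, 0.2879]
eef_rot: [3.134, -0.203, -0.003]
force: [-0.1, -0.6, 0.5]
grip_width: 0.0003
finger_force: 0.0
[]
[([442, 86, 20, 16, 162], [454.1, 93.0]), ([331, 206, 29, 27, 443], [345.4, 219.2])]
tongue 224 232 255 299
```

View pics/top8.png

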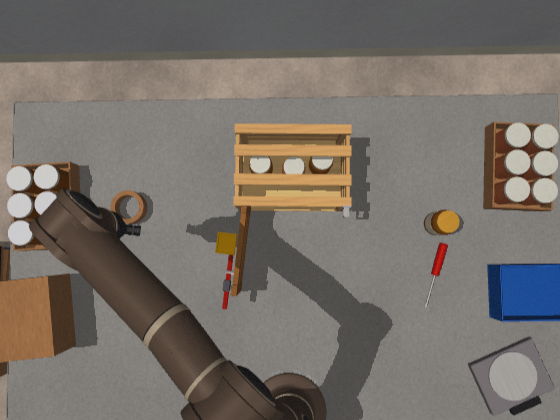

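The gate stands at about 97° (from (246,208) to (236,293)), the bar is down, and the jars and table items haven't moved. The arm is clear, so I'll hand in.

```bash
python3 -c "
from plant import r
print(r.finish_job())"
```

```text
the job is handed in; nothing more can be done
None
```

The job is handed in (no verdict was returned): the gate stands open at about 97°, the latch was pressed to the hood at 7.4 N at most in the readings and then eased down, the jars and table items look unmoved in the last top view, and it took about 15 s.

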